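# Lower the rivet anvil by taking out its bottom packing plate

## Task

The rivet anvil has to come down by one packing plate. Take hold of the bottom plate (the one whose tab points to the robot) by its tab, ease it sideways until its hooked slots are unhooked from the two keys, and draw it slowly straight out from under the pile without lifting the anvil or forcing the keys, so that the anvil settles level and the setter on it stays standing. Then lay the plate in the empty bay of the wooden tray, tab outwards, and push it gently home against the end stop; leave everything else where it is.

Things in the scene. Friction and masses are not known exactly. Their poses are not given: they have to be found in the camera images.
- stand: Riveting stand: dark steel base, 72 (x) by 128 (y) by 14 mm, bolted down; origin at the centre of its underside, z up. On it, from below: bottom plate (6 mm), upper plate (5 mm), anvil (20 mm), setter. The bottom plate comes out along -x, towards the robot; it carries 3.5 to 5 N, and sliding it takes some 3 to 11 N (friction differs, and the pile above may ride along at first).
- key_groove: Cross groove in the top of the stand, along y at x = 0 of the stand, same origin and axes. In it a bar is clamped that carries two square upright keys, 8 by 8 mm, 32 mm apart, 14 to 38 mm above the bench, hidden in the pile. The bar may be clamped up to 4.5 mm to either side of the middle; that is not measured and must be felt. More than 12 N from the bottom plate shifts or burrs the keys.
- plate_tab (a point): Grip point, half-way up the tab of the bottom plate (grey aluminium, 6 mm thick). The tab, 28 mm wide, runs from the leaf to -x. The point lies 66 mm from the leaf's centre, 30 mm outside the stand, 17 mm above the bench; the tab's round end is 28 mm further out. Axes: x from tab to leaf, y across, z up.
- plate: The bottom plate (0.06 to 0.13 kg); origin at the centre of its 64 by 64 mm leaf, on the underside; axes as for the tab. At first the two keys stand somewhere along its pockets, behind the hooks, and stop it from being drawn out.
- plate_leaf (a point): Centre of the bottom plate's leaf, half-way up. To unhook, the plate shifts 4 to 14 mm (as the bar is set) to its own +y until the ends of the pockets are felt against the keys. Lanes 9.5 mm wide then lie before the keys, open at the leaf's far (+x) edge: back off by half the 1.5 mm of play, and draw 64 mm or more to -x.
- upper_leaf (a point): Centre of the leaf of the upper plate: same outline, 5 mm thick, turned half round (tab away from the robot), so that the keys hold it while the bottom plate is drawn. It stays on the stand.
- anvil_top (a point): Centre of the top face of the anvil, an aluminium block of 60 (x) by 62 (y) by 20 mm, 0.2 to 0.35 kg, that lies on the plates; its slots let it float a few mm in y on the keys. The face is 45 mm above the bench at first, 39 mm when it has come down. As the plate leaves, the anvil rocks down: draw slowly there.
- setter_mid (a point): Middle of the rivet setter, a turned dark steel punch, foot 25 mm across, 48 mm long, standing loose and upright on the rear half of the anvil. z along it.
- tray: Plywood tray, bolted down, 78 (x) by 148 (y) mm, floor 8 mm above the bench; origin at the centre of its underside. Two bays, open to -x (the robot) and above, between three rails 4 mm thick and 9 mm above the floor; end stop at +x, 12 mm above the floor. The +y bay holds a spare plate; the -y bay is empty.
- bay (a point): Empty bay: its floor at the foot of the end stop, midway between the rails (66 mm apart). Axes: x towards the stop, y across, z up. With the plate home its leaf lies flat on the floor, the leaf's centre 32 mm and its tab point 98 mm to -x of here, the tab out in front of the tray. More than 20 N from the plate breaks rails or stop.
- wax: Round tin of wax, 68 mm across, 34 mm high, behind the stand; a bystander.
- edge_dye: Small brown bottle with black cap, 36 mm across, 75 mm high, behind the stand; a bystander.
- mallet: Rawhide mallet, 257 mm long, lying along the front edge; a bystander.
There are look-alikes about, which are no part of the job. Of the things like the part that bears setter_mid, leave any that is green or orange; of the rest the smaller one is meant.

How it is judged:
On the way:
1. the bottom plate has been drawn clear of the pile along the stand (x of plate_leaf in the frame of stand below -0.064 m), for 0.1 s.
At the end, for the whole second after the job is handed in: the plate lies flat in the empty bay, tab outwards, its leaf within 2 mm of the end stop and 3 mm of mid-bay; the anvil lies level on the upper plate on the stand, 6 mm lower (within 1.5 mm; 15 mm sideways), and the setter stands upright on it; all at rest and released (x of plate_leaf in the frame of bay between -0.034 and -0.029 m and y of plate_leaf in the frame of bay between -0.003 and 0.003 m and z of plate_leaf in the frame of bay below 0.005 m and angle between plate's own z axis and vertical below 0.04 rad and angle between the x axis of plate and the x axis of tray, either way round below 0.05 rad and horizontal distance between anvil_top and stand below 0.015 m and height (world z) of anvil_top below 0.0405 m and angle between anvil_top's own z axis and vertical below 0.03 rad and horizontal distance between upper_leaf and stand below 0.018 m and angle between setter_mid's own z axis and vertical below 0.08 rad and horizontal distance between setter_mid and anvil_top below 0.032 m and height (world z) of setter_mid above 0.058 m and linear speed of plate below 0.02 m/s); the robot touches nothing.
It fails at once if the bottom plate is forced against the keys (over 12 N) (contact force between plate and key_groove above 12 N).
It fails at once if the plate is rammed into the tray (over 20 N) (contact force between plate and tray above 20 N).
It fails at once if the anvil is lifted off the pile (3 mm or more) (height (world z) of anvil_top above 0.048 m).
It fails at once if the setter topples (angle between setter_mid's own z axis and vertical above 0.5 rad).
It fails at once if a bystander is shoved (over 20 mm) (distance of any of wax, edge_dye, mallet from where it was at the start of the episode above 0.02 m).
It also fails if it takes over 72 s, if anything falls off the work surface, if the arm or the gripper's body presses on something with over 40 N, if the wrist force passes 120 N, or if a joint passes its speed limit or range.

## Robot

A 6-joint arm with a two-finger parallel gripper is mounted at the origin on a cart in front of the work surface, level with it; the furniture and walls round the work are solid. World frame = base frame: x ahead of the robot, y to its left, z up, the work surface at z = 0. Lengths are in m, angles in rad, forces in N, time in s.
With the tool pointing down it reaches from about 0.425 to 0.925 m from the base axis. Payload 12.5 kg.
Tool frame: the origin (TCP) lies on the centre line of the jaws, within the pads' length; the fingertips stand 11 mm ahead of it and the grasp point (between the pads) lies 8 mm behind it; z points along the fingers, y is the line along which they close (so a half turn about z gives the same grasp; the last joint's range is limited). The gripper opens to 85 mm and grips with 20 to 120 N. Pads are 22 mm wide; open, the fingers measure 114 mm over their backs; the gripper's body (76 mm by 85 mm) begins 54 mm behind the grasp point. The pads swing forward as they close: fully open they stand 13 mm farther back than shut.
Start: joints at [-1.378, 0.491, 1.559, -0, 1.092, -0.106], TCP at [0.184, -0.597, 0.242] pointing down, gripper open.
Joint ranges: [-3.1, 3.1], [-0.84, 2.19], [0.05, 2.79], [-1.13, 4.28], [0.06, 2.93], [-2.69, 2.69]. Speed limits (rad/s): [2.22, 2.22, 2.79, 3.14, 3.14, 3.14].

## Interface

Orientations are given as a 3x3 rotation matrix whose columns are the frame's x, y, z axes.
In Python, from workcell import manip, eoat, cams, job, spotter gives the robot as it stands. Calls block until the motion is done:
- manip.reach(position, orientation): joint-space move of the TCP to a pose.
- manip.move_linear(position, velocity=0.15, orientation=None): straight line of the TCP; orientation=None keeps the orientation; velocity is the mean speed in m/s.
- manip.move_joints(angles): joint-space move.
- eoat.grip(opening, grasp_force=None): opening from 0.0 (shut) to 1.0 (fully open); grasp_force is the grip in N (None keeps the last); returns when the fingers have stopped.
- manip.hold(seconds).
- manip.solve_ik(position, orientation): joint angles nearest the present ones, or None.
- manip.sense(): the state.
- cams.read_camera(name): name is "side" or "top"; returns the picture (400x640x3 uint8, red, green, blue); there is no depth.
- cams.get_calibration(name): a dict with "intrinsics" (3x3 intrinsics, pixels), "dist" ([k1, k2, p1, p2, k3] as OpenCV has them; the pictures are not rectified), "origin" and "attitude" of the camera in the world. Camera axes: x right, y down, z forward; pixel columns grow to the right and rows downward; lengths in m; the calibration is good to about 2 mm. A picture is of the moment at which its call begins. get_calibration takes no time and is no camera call.
A pose or a line that the arm cannot do raises manip.MotionError and nothing moves.
- job.close_job(): hands the job in; it is judged then, once.
Trained networks look in the newest picture that a camera, given by its name, has taken for a name from the list of things; names that differ only in an ending like _2 or _b are one class to them, and where a whole thing is asked for, a point or a joint stands for the part that bears it (a point fixed in the world has none). Each returns a list of dicts, best first, with "conf" (0 to 1); they miss things now and then, are a little off and sometimes report something else, mostly with a low value. They report only what shows in the picture. A call takes as long as a camera call. They do not tell look-alikes from the thing itself.
- spotter.boxes_of(camera, thing): "location" ([column, row] in pixels, amid what is visible of it).
- spotter.spot_point(camera, thing): "location" ([column, row] in pixels: a listed point, or the origin of a listed thing).
The state is a dict: "clock": time; "qpos": joint angles; "joint_velocities": joint speeds; "tau": joint torques, N m; "position": TCP position; "orientation": TCP orientation; "force": force on the tool from outside, world axes, zero at the start; "ft_torque": the same for the moment, N m; "grip_width": opening from 0.0 (shut) to 1.0 (fully open); "grasp_force": force on a finger pad.
Only numpy, scipy, OpenCV 4.12 (cv2) and the standard library are available. Lean on these libraries where they do the work, as an engineer would, in place of code of your own. Each camera call takes 0.05 s, during which the arm holds its last target. There are 200 camera calls.

## Working session

There is one attempt and no reset: what is moved stays moved. The work goes in short steps, each a Python script; the robot and the scene stay as the last script left them, time stands still between calls to the robot, and variables do not carry over. Pictures are saved under pics/ and viewed, at most 10 in all, crops included, and the job is handed in when it is done.

```bash
mkdir -p pics; ls
python3 - <<'E'
from workcell import manip, eoat, cams, job, spotter
import cv2,numpy as np
for n in("side","top"):
    im=cams.read_camera(n); cv2.imwrite(f"pics/{n}0.png",im[:,:,::-1])
    c=cams.get_calibration(n); print(n,{k:np.round(v,3).tolist() for k,v in c.items()})
    for t in("stand","plate_tab","plate_leaf","anvil_top","setter_mid","bay","tray","upper_leaf"):
        print(t,[(np.round(d["location"]).tolist(),round(d["conf"],2)) for d in spotter.spot_point(n,t)][:4])
print(manip.sense())
E
```

```text
pics
side {'intrinsics': [[388.396, 0.0, 317.998], [0.0, 388.396, 205.907], [0.0, 0.0, 1.0]], 'dist': [-0.083, 0.0, 0.0, 0.0, 0.0], 'origin': [0.468, -0.657, 0.389], 'attitude': [[0.986, -0.054, 0.159], [-0.168, -0.361, 0.917], [0.007, -0.931, -0.365]]}
stand []
plate_tab [([262.0, 215.0], 0.33)]
plate_leaf []
anvil_top [([332.0, 213.0], 0.53)]
setter_mid [([450.0, 252.0], 0.94), ([245.0, 239.0], 0.71), ([274.0, 238.0], 0.7), ([334.0, 208.0], 0.63)]
bay [([281.0, 212.0], 0.81), ([261.0, 214.0], 0.64)]
tray [([259.0, 216.0], 0.78), ([211.0, 275.0], 0.65), ([334.0, 205.0], 0.25)]
upper_leaf [([261.0, 213.0], 0.39)]
top {'intrinsics': [[419.283, 0.0, 320.811], [0.0, 419.283, 199.409], [0.0, 0.0, 1.0]], 'dist': [-0.044, 0.0, 0.0, 0.0, 0.0], 'origin': [0.473, 0.134, 0.942], 'attitude': [[-0.025, -0.988, 0.152], [-1.0, 0.023, -0.014], [0.01, -0.152, -0.988]]}
stand [([313.0, 192.0], 0.91)]
plate_tab [([311.0, 220.0], 0.8)]
plate_leaf [([312.0, 187.0], 0.75), ([310.0, 176.0], 0.27)]
anvil_top [([313.0, 188.0], 0.93)]
setter_mid [([386.0, 104.0], 0.69), ([344.0, 247.0], 0.68), ([313.0, 216.0
[... 239 characters left out ...]
5e-01]), 'joint_velocities': array([ 9.10618766e-04, -1.85304090e-03,  1.23905619e-04,  2.49871813e-04,
        1.45756229e-03,  8.71607108e-05]), 'tau': array([ 1.96406259e-04, -6.18265128e+01, -2.61849868e+01, -2.94502124e-04,
        2.90415728e-04, -6.56035226e-06]), 'position': array([ 0.18401119, -0.59730938,  0.24233301]), 'orientation': array([[ 9.55697506e-01,  2.94350595e-01,  6.43149069e-05],
       [ 2.94350599e-01, -9.55697504e-01, -7.67741442e-05],
       [ 3.88670810e-05,  9.23039895e-05, -9.99999995e-01]]), 'force': array([-0.37222217,  0.04430036, -0.68660291]), 'ft_torque': array([ 0.04164828, -0.02750617, -0.0341229 ]), 'grasp_force': 0.0, 'grip_width': 0.9970839421908125}
```

View pics/top0.png

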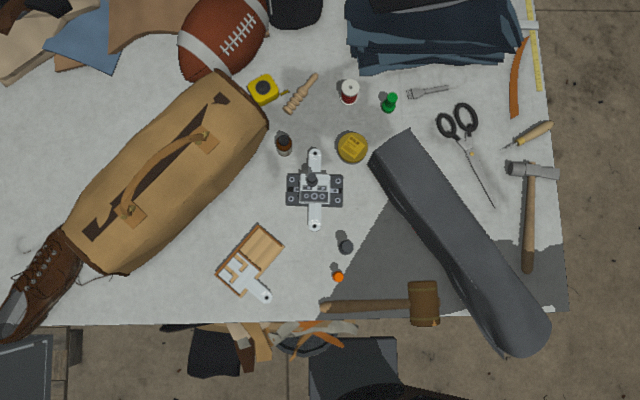

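View pics/side0.png

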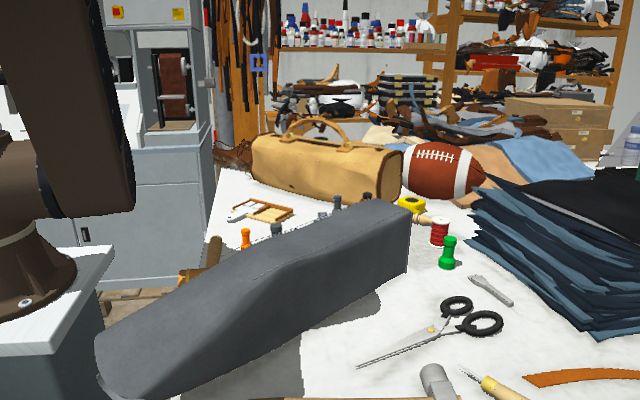

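The top picture shows the stand and pile at (313,190), with the tab towards the robot at (314,228). The tray is at (250,260), turned about 45°: its spare plate is at (240,272) and the empty bay at (265,245). There are four setter-like things:
- A dark one on the anvil at (313,180), which is the one meant.
- A dark one on the bench at (345,247).
- An orange one at (338,277).
- A green one at (389,102).

The side view is mostly blocked by the grey sleeve. There are also two plate tabs: (314,228) is the bottom plate, which I want. (314,152) is the upper plate and (265,297) is the spare.

```bash
cat > h.py <<'E'
from workcell import manip, eoat, cams, job, spotter
import cv2,numpy as np
def ray(n,px,z):
    c=cams.get_calibration(n);K=np.array(c["intrinsics"]);R=np.array(c["attitude"]);o=np.array(c["origin"])
    u=cv2.undistortPoints(np.array(px,float).reshape(-1,1,2),K,np.array(c["dist"])).reshape(-1,2)
    d=np.c_[u,np.ones(len(u))]@R.T
    return (o+d*((z-o[2])/d[:,2])[:,None])
def proj(n,P):
    c=cams.get_calibration(n);R=np.array(c["attitude"]).T
    return cv2.projectPoints(np.array(P,float).reshape(-1,3),cv2.Rodrigues(R)[0],-R@np.array(c["origin"]),np.array(c["intrinsics"]),np.array(c["dist"]))[0].reshape(-1,2)
E
python3 - <<'E'
from h import *
im=cv2.imread("pics/top0.png")
cv2.imwrite("pics/c1.png",np.hstack([cv2.resize(im[140:240,270:360],None,fx=4.4,fy=4.4,interpolation=cv2.INTER_CUBIC)[:440],cv2.resize(im[215:315,210:290],None,fx=4.4,fy=4.4,interpolation=cv2.INTER_CUBIC)]))
E
```

```text
(no output)
```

View pics/c1.png

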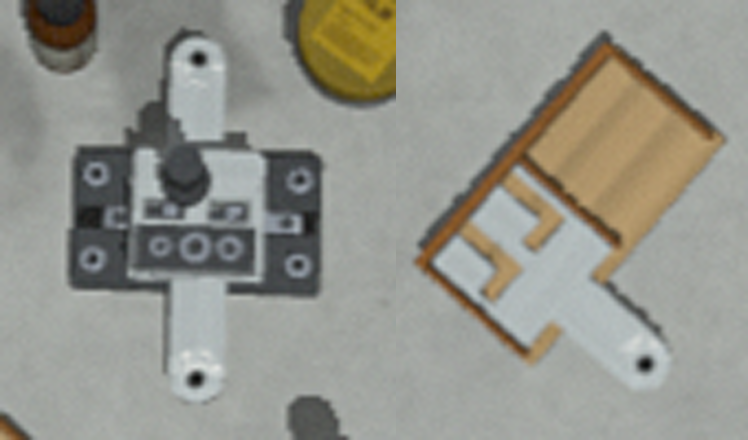

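The crop shows the setter on the anvil at full-image (312,180), the bottom tab from (309,204) to (321,231), and the keybar sitting to the right of the groove's middle, so at -y. The empty bay lies between the rails (347,225)→(373,246) and (329,250)→(350,271) in image pixels less the montage offset. Next I fit the edges to sub-pixel accuracy.

```bash
cat >> h.py <<'E'
def edge(g,a,b,w=3.5,m=0.12):
    "subpixel straight edge near a-b (px): returns two points on the fitted line"
    a,b=np.array(a,float),np.array(b,float);t=(b-a)/np.linalg.norm(b-a);nrm=np.array([-t[1],t[0]])
    s=np.linspace(-w,w,int(w*8)+1);u=np.linspace(m,1-m,30)
    P=(a+(b-a)*u[:,None])[:,None]+nrm*s[:,None]
    v=cv2.remap(g,P[...,0].astype(np.float32),P[...,1].astype(np.float32),cv2.INTER_CUBIC)
    d=np.abs(np.gradient(cv2.GaussianBlur(v,(9,5),0),axis=1));k=d.argmax(1)
    q=P[np.arange(30),k];x0,x1,x2,x3=cv2.fitLine(q.astype(np.float32),cv2.DIST_HUBER,0,.01,.01).ravel()
    c=np.array([x2,x3]);e=np.array([x0,x1]);r=(q-c)@np.array([-x1,x0])
    return c+e*((a-c)@e),c+e*((b-c)@e),float(np.median(abs(r)))
E
python3 - <<'E'
from h import *
g=cv2.cvtColor(cv2.imread("pics/top0.png"),cv2.COLOR_BGR2GRAY).astype(np.float32)
L=lambda x,y:(270+x/4.4-.4,140+y/4.4-.4)
T=lambda x,y:(210+(x-396)/4.4-.4,215+y/4.4-.4)
E={'stL':(L(78,147),L(70,290),.014),'stR':(L(322,152),L(320,297),.014),
'tabL':(L(170,288),L(170,362),.020),'tabR':(L(224,288),L(223,362),.020),
'stFrontL':(L(72,291),L(130,292),.014),'stFrontR':(L(262,294),L(320,297),.014),'stBackL':(L(78,148),L(130,149),.014),'stBackR':(L(266,151),L(320,153),.014),
'utabL':(L(169,75),L(168,110),.025),'utabR':(L(224,75),L(223,130),.025),
'trM':(T(610,42),T(722,138),.008),'trP':(T(424,265),T(532,360),.017),
'trFront':(T(720,142),T(620,252),.008),'stopIn':(T(600,60),T(530,145),.020),'midrailM':(T(528,155),T(620,245),.017),'railMin':(T(604,60),T(708,140),.017)}
for k,(a,b,z) in E.items():
    p,q,r=edge(g,a,b);W=ray("top",[p,q],z)[:,:2];d=W[1]-W[0]
    print(k,np.round(W*1000,1).tolist(),"ang",round(np.degrees(np.arctan2(d[1],d[0])),1),"res",round(r,2))
print(ray("top",[L(196,379)],.02),ray("top",[L(196,400)],.02))
E
```

```text
stL [[677.6, 197.2], [603.5, 201.6]] ang 176.6 res 0.13
stR [[672.0, 69.7], [596.8, 73.2]] ang 177.3 res 0.0
tabL [[602.0, 147.3], [566.0, 155.0]] ang 167.9 res 0.4
tabR [[601.7, 122.3], [564.3, 121.7]] ang -179.0 res 0.07
stFrontL [[603.5, 199.0], [602.3, 169.6]] ang -92.3 res 0.03
stFrontR [[599.3, 102.6], [596.0, 73.3]] ang -96.4 res 0.05
stBackL [[678.7, 195.0], [677.5, 168.3]] ang -92.5 res 0.0
stBackR [[673.6, 98.5], [672.9, 70.7]] ang -91.3 res 0.05
utabL [[711.6, 147.4], [693.2, 148.3]] ang 177.3 res 0.0
utabR [[710.9, 118.6], [682.2, 120.7]] ang 175.7 res 0.05
trM [[564.8, 260.9], [515.6, 204.1]] ang -131.0 res 0.09
trP [[456.8, 350.8], [408.8, 297.9]] ang -132.2 res 0.05
trFront [[509.8, 204.4], [455.1, 253.7]] ang 138.0 res 0.12
stopIn [[551.5, 263.0], [511.1, 299.2]] ang 138.2 res 0.07
midrailM [[507.3, 301.7], [458.7, 259.9]] ang -139.3 res 0.88
railMin [[556.6, 261.2], [512.8, 211.8]] ang -131.6 res 0.25
[[0.55605549 0.13712456 0.02      ]] [[0.54553188 0.13736371 0.02      ]]
```

```bash
cat >> h.py <<'E'
def rot(yaw):
    c,s=np.cos(yaw),np.sin(yaw);return np.array([[c,s,0],[s,-c,0],[0,0,-1.]])
Y0=np.radians(-3.);EX=np.array([np.cos(Y0),np.sin(Y0),0]);EY=np.array([-np.sin(Y0),np.cos(Y0),0])
def F(ex=EX,ey=EY,hold=0.):
    if hold: manip.hold(hold)
    f=manip.sense()["force"];return np.array([f@ex,f@ey,f[2]])
def clk(): return round(float(manip.sense()["clock"]),2)
E
python3 - <<'E'
from h import *
eoat.grip(0.55,60)
g=np.array([0.571,0.1375,0.15])
manip.reach(g,rot(Y0)); print(clk(),F())
g[2]=.05;manip.move_linear(g,.2);
g[2]=.0135;manip.move_linear(g,.05);print(clk(),F(hold=.1))
eoat.grip(0.42);print(clk(),F(hold=.1),manip.sense()["grip_width"])
im=cams.read_camera("top");cv2.imwrite("pics/g.png",cv2.resize(im[140:260,250:380],None,fx=5,fy=5,interpolation=cv2.INTER_CUBIC)[:,:,::-1])
E
```

```text
4.3 [-0.63402999 -0.00447629 -0.06554867]
5.83 [ 0.05652039  0.20893937 -0.05037871]
6.2 [0.14088988 0.41359005 0.08224938] 0.4208777091123207
```

View pics/g.png

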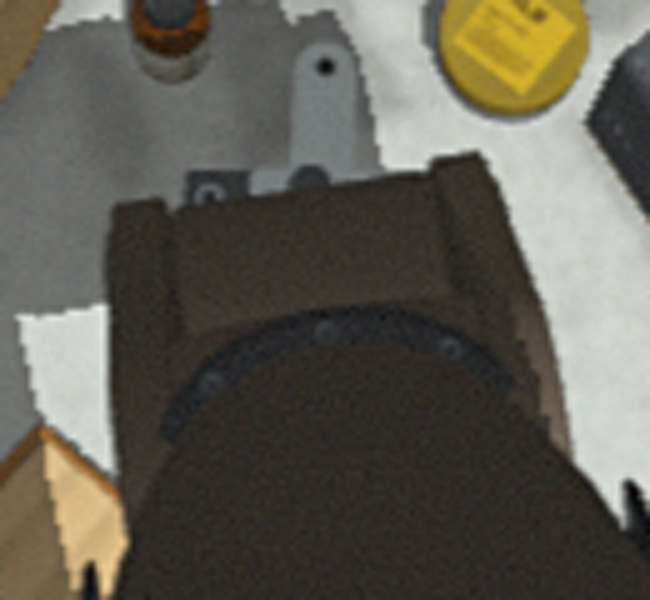

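The gripper body hides the tab at crop (320,400), while the pile and setter at (310,180) look undisturbed. I'll find the centre of the tab by touch.

Run:
```python
from h import *
p0=manip.sense()["position"].copy();b=F(hold=.1);t0=clk();c={}
for s in(1,-1):
    for i in range(1,15):
        manip.move_linear(p0+EY*s*i*5e-4,.008);f=F()-b
        if abs(f[1])>1.2: break
    c[s]=s*i*.5;print(s,i,np.round(f,2),clk())
    manip.move_linear(p0,.02)
m=(c[1]+c[-1])/2*1e-3;print(c,m)
p=p0+EY*m;manip.move_linear(p,.02)
for o in(.38,.35,.34):
    eoat.grip(o);print(o,np.round(F(hold=.05)-b,2),manip.sense()["grasp_force"],manip.sense()["grip_width"])
print(clk())
```

```text
1 8 [ 0.2  -1.45  0.54] 8.45
-1 12 [-1.08  1.39 -0.45] 11.8
{1: 4.0, -1: -6.0} -0.001
0.38 [ 0.15  0.83 -0.3 ] 0.0 0.38455946773547106
0.35 [-0.79 -1.08  0.17] 0.4619199223816395 0.3505830631706285
0.34 [-0.46 -0.91  0.58] 0.4920671693980694 0.33839235996552164
13.3
```

Run:
```python
from h import *
for o in(.33,.32,0):
    eoat.grip(o,60);s=manip.sense();print(o,np.round(F(),2),s["grasp_force"],s["grip_width"])
for i in range(5): print(np.round(F(hold=.06),2),manip.sense()["grasp_force"])
print(manip.sense()["position"],clk())
```

```text
0.33 [-0.34 -0.49  0.65] 0.5273954384028912 0.3305020021993531
0.32 [-0.94 -0.64  1.76] 13.949390447814949 0.3247321641552014
0 [-2.16 -0.95  5.12] 58.58593549579382 0.30443349012447185
[-1.72 -0.83  4.79] 58.59521051868796
[-2.09 -1.18  4.88] 58.60875220969319
[-1.95 -0.87  5.76] 58.611330315470695
[-2.12 -0.49  5.39] 58.61263453960419
[-2.5   0.14  4.94] 58.61282475292683
[0.57092422 0.13653572 0.01369957] 14.24
```

Run:
```python
from h import *
p=manip.sense()["position"].copy()
def fm(n=4): return np.mean([F(hold=.02) for _ in range(n)],0)
for i in range(1,8):
    manip.move_linear(p+[0,0,i*2e-4],.005);f=fm();print(i,np.round(f,2),clk())
    if f[2]<0.8: break
print(clk())
```

```text
1 [-1.1   0.18  2.03] 14.56
2 [ 0.05  0.36 -1.72] 14.88
14.88
```

```bash
cat >> h.py <<'E'
def fm(n=3,dt=.015): return np.mean([F(hold=dt) for _ in range(n)],0)
E
python3 - <<'E'
from h import *
p=manip.sense()["position"].copy();np.save("p0.npy",p)
for i in range(1,21):
    manip.move_linear(p+EY*i*2e-4,.004);f=fm();s=manip.sense()
    print(i*.2,np.round(f,1),round(float((s["position"]-p)@EY)*1e3,2),np.round(s["ft_torque"][2],2))
    if abs(f[1])>7: break
print(clk())
E
```

```text
0.2 [ 0.2 -1.  -0.9] 0.16 -0.05
0.4 [ 0.3 -1.5 -1.5] 0.36 -0.11
0.6000000000000001 [ 0.2 -1.5 -1.1] 0.59 -0.11
0.8 [-0.3 -1.9 -1.6] 0.8 -0.11
1.0 [-0.7 -1.1 -1.5] 1.03 -0.1
1.2000000000000002 [-0.6 -1.2 -1.2] 1.22 -0.14
1.4000000000000001 [-0.5 -0.7 -1.5] 1.41 -0.14
1.6 [-0.4 -1.2 -1.4] 1.61 -0.13
1.8 [-0.  -1.6 -1.6] 1.83 -0.1
2.0 [ 0.2 -1.2 -1.6] 2.01 -0.13
2.2 [ 0.2 -1.9 -1.3] 2.2 -0.18
2.4000000000000004 [ 0.1 -1.  -1.8] 2.42 -0.17
2.6 [ 0.3 -0.9 -1.5] 2.61 -0.15
2.8000000000000003 [-0.  -0.9 -1.1] 2.83 -0.14
3.0 [-0.3 -1.2 -2. ] 3.03 -0.19
3.2 [-0.  -1.8 -1.8] 3.19 -0.12
3.4000000000000004 [ 0.  -2.  -1.2] 3.38 -0.13
3.6 [-0.2 -3.2 -1.7] 3.52 -0.22
3.8000000000000003 [-0.1 -3.1 -1.3] 3.77 -0.26
4.0 [ 0.4 -3.3 -1.2] 4.01 -0.27
20.88
```

Run:
```python
from h import *
p=np.load("p0.npy")
for i in range(1,34):
    d=4.0+i*.3
    manip.move_linear(p+EY*d*1e-3,.006);f=fm(2);s=manip.sense()
    print(round(d,2),np.round(f,1),round(float((s["position"]-p)@EY)*1e3,2),np.round(s["ft_torque"][2],2))
    if abs(f[1])>6: break
print(clk())
```

```text
4.3 [ 0.2 -2.8 -1.9] 4.34 -0.24
4.6 [ 0.1 -3.6 -1.9] 4.64 -0.31
4.9 [-0.1 -2.9 -1.4] 4.92 -0.19
5.2 [ 0.2 -3.  -1.8] 5.24 -0.3
5.5 [-0.2 -3.1 -1.6] 5.53 -0.27
5.8 [ 0.3 -3.1 -1.2] 5.81 -0.27
6.1 [ 0.4 -3.1 -1.3] 6.11 -0.27
6.4 [ 0.3 -3.3 -1.3] 6.42 -0.24
6.7 [ 0.3 -3.2 -1.7] 6.72 -0.3
7.0 [ 0.2 -2.9 -1.2] 6.99 -0.28
7.3 [-0.9 -3.  -1.7] 7.33 -0.28
7.6 [-0.1 -2.4 -2.1] 7.62 -0.28
7.9 [ 0.1 -5.  -2.3] 7.78 -0.32
8.2 [ 0.5 -6.6 -1. ] 7.94 -0.39
24.84
```

Run:
```python
from h import *
p=np.load("p0.npy")
for d in(8.4,8.6):
    manip.move_linear(p+EY*d*1e-3,.004);f=fm(4);s=manip.sense()
    print(d,np.round(f,1),round(float((s["position"]-p)@EY)*1e3,2),np.round(s["ft_torque"][2],2))
    if abs(f[1])>9: break
print(clk())
```

```text
8.4 [ 0.1 -7.4 -1.2] 8.01 -0.4
8.6 [ 0.4 -8.4 -0.9] 8.12 -0.47
25.48
```

```bash
cat > draw.py <<'E'
from h import *
import sys
p=np.load("p0.npy")
def draw(a,b,step,v,dy,dz=0.):
    x=a
    while x<b-1e-6:
        x=min(x+step,b)
        manip.move_linear(p+EY*dy*1e-3-EX*x*1e-3+[0,0,dz*1e-3],v);f=fm(2,.01)
        print(round(x,1),round(dy,2),round(dz,2),np.round(f,1),round(float(manip.sense()["ft_torque"][2]),2))
        if f[0]>8 or abs(f[1])>5 or abs(f[2])>10: print("STOP");break
        if abs(f[1])>.9: dy+=.06*(f[1]-.9*np.sign(f[1]))
    return x,dy
E
python3 - <<'E'
from draw import *
manip.move_linear(p+EY*6.6e-3,.006);print(np.round(fm(4),1),(manip.sense()["position"]-p)@EY)
print(draw(0,16,1.,.008,6.6),clk())
E
```

```text
[ 0.   1.  -1.5] 0.006891408568139243
1.0 6.6 0.0 [ 0.9  0.3 -1.7] 0.08
2.0 6.6 0.0 [ 4.2  0.4 -1.8] 0.07
3.0 6.6 0.0 [ 2.7  0.5 -0.9] -0.01
4.0 6.6 0.0 [ 1.8 -0.2 -1. ] -0.0
5.0 6.6 0.0 [ 2.6  0.2 -1. ] -0.02
6.0 6.6 0.0 [ 2.1  0.2 -0.3] -0.04
7.0 6.6 0.0 [ 2.4 -0.1 -1.5] 0.01
8.0 6.6 0.0 [ 2.1  0.4 -0.9] 0.0
9.0 6.6 0.0 [ 2.8 -0.6 -1. ] 0.02
10.0 6.6 0.0 [ 2.5  0.5 -1.4] 0.01
11.0 6.6 0.0 [ 3.   0.2 -1.2] -0.0
12.0 6.6 0.0 [ 2.9  0.6 -0.8] 0.04
13.0 6.6 0.0 [ 2.7  0.4 -0.6] 0.01
14.0 6.6 0.0 [ 2.6  0.8 -0.8] -0.01
15.0 6.6 0.0 [ 2.3  0.8 -0.8] -0.04
16.0 6.6 0.0 [ 2.6 -0.1 -0.8] 0.05
(16.0, 6.6) 30.69
```

Run:
```python
from draw import *
x,dy=draw(16,28,3,.015,6.6)
if x==28: x,dy=draw(28,70,2,.010,dy)
if x==70: x,dy=draw(70,80,5,.02,dy)
print(x,dy,clk())
```

```text
19 6.6 0.0 [ 1.1  0.3 -0.1] -0.04
22 6.6 0.0 [ 1.1 -0.6 -0.5] -0.0
25 6.6 0.0 [ 2.5  0.1 -0.7] 0.03
28 6.6 0.0 [-1.1  0.5  0.3] 0.01
30 6.6 0.0 [ 0.6 -0.1 -0.5] 0.01
32 6.6 0.0 [ 0.7 -0.3 -0.2] 0.01
34 6.6 0.0 [ 0.5  0.1 -0.7] 0.02
36 6.6 0.0 [ 0.8 -0.3 -0.6] -0.04
38 6.6 0.0 [ 0.5 -0.2 -0.4] 0.04
40 6.6 0.0 [0.5 0.1 0.3] 0.04
42 6.6 0.0 [-0.4  0.4 -1. ] -0.02
44 6.6 0.0 [ 0.4 -0.2 -0.8] -0.02
46 6.6 0.0 [ 0.5 -0.4 -0.4] -0.03
48 6.6 0.0 [ 0.1  0.9 -0.4] -0.02
50 6.6 0.0 [-0.6  0.2 -0.5] 0.05
52 6.6 0.0 [ 0.   0.3 -0.6] -0.02
54 6.6 0.0 [ 0.2  0.6 -0.8] -0.0
56 6.6 0.0 [-0.1  0.2 -0.2] 0.01
58 6.6 0.0 [-0.3 -0.2 -0.5] -0.02
60 6.6 0.0 [ 0.2  0.1 -0.6] 0.01
62 6.6 0.0 [-0.2 -0.  -0.1] 0.0
64 6.6 0.0 [ 0.7  0.6 -1.2] 0.01
66 6.6 0.0 [-0.7  0.3 -0.7] -0.01
68 6.6 0.0 [-0.3 -0.  -0.6] 0.01
70 6.6 0.0 [ 0.1  0.2 -0.5] -0.03
75 6.6 0.0 [ 0.2  0.3 -0.9] 0.0
80 6.6 0.0 [-0.3  0.2 -0.4] -0.02
80 6.6 40.69
```

Run:
```python
from h import *
im=cams.read_camera("top");cv2.imwrite("pics/d.png",cv2.resize(im[130:290,200:400],None,fx=3.75,fy=3.75,interpolation=cv2.INTER_CUBIC)[:,:,::-1])
s=manip.sense();print(s["position"],s["grip_width"],s["grasp_force"])
```

```text
[0.49144338 0.14733958 0.01397794] 0.3076441316558187 59.37804250046611
```

View pics/d.png

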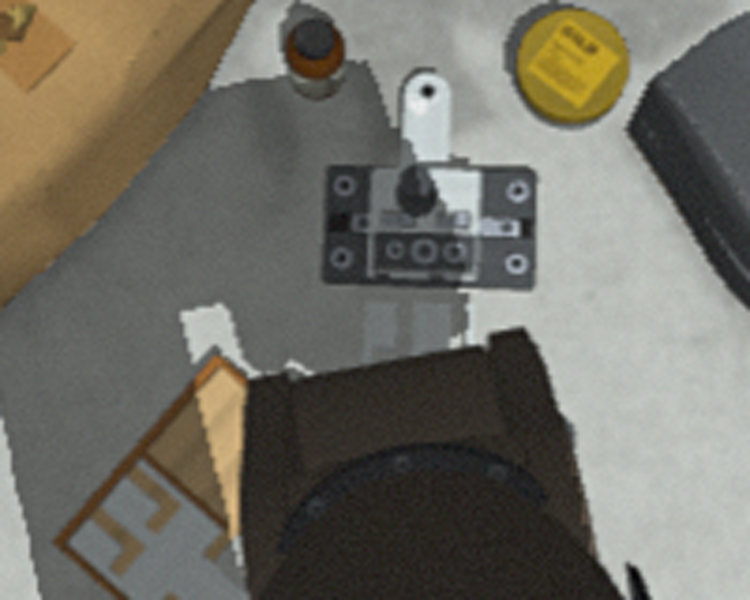

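The plate is free at crop (410,330), with the pile settled and the setter upright at (418,190). Before moving on, I'll rectify the first picture to place the bay more accurately, which costs no robot time.

Run:
```python
from h import *
im=cv2.imread("pics/top0.png")
a=np.radians(48.2);ex=np.array([np.cos(a),np.sin(a)]);ey=np.array([-ex[1],ex[0]])
# rectify plane z=.017 ; u along tray x 480..580 mm, v along tray y -260..-90
u=np.arange(480,580,.25);v=np.arange(-260,-90,.25)
U,V=np.meshgrid(u,v)
def rect(z):
    P=np.stack([U*ex[0]+V*ey[0],U*ex[1]+V*ey[1],np.full_like(U,z*1e3)],-1).reshape(-1,3)/1e3
    q=proj("top",P).reshape(*U.shape,2).astype(np.float32)
    return cv2.remap(im,q[...,0],q[...,1],cv2.INTER_CUBIC)
r=rect(.017);cv2.imwrite("pics/rect.png",r[::-1])
print(r.shape)
r=r.astype(int)
prof=r[:, (u>505)&(u<550)].mean(1);
for vv in range(-258,-158,2)or[]: print(vv,np.round(prof[np.argmin(abs(v-vv))]).astype(int).tolist(),end=" ")
print()
px=r[(v>-235)&(v<-185)].mean(0)
for uu in range(482,580,2): print(uu,np.round(px[np.argmin(abs(u-uu))]).astype(int).tolist(),end=" ")
```

```text
(680, 400, 3)
-258 [160, 164, 161] -256 [161, 165, 161] -254 [160, 165, 161] -252 [164, 168, 164] -250 [162, 165, 161] -248 [116, 119, 115] -246 [57, 69, 77] -244 [38, 69, 101] -242 [52, 93, 131] -240 [88, 126, 153] -238 [106, 147, 171] -236 [105, 146, 171] -234 [103, 144, 170] -232 [103, 143, 169] -230 [103, 144, 169] -228 [104, 144, 170] -226 [103, 144, 169] -224 [103, 144, 169] -222 [103, 144, 169] -220 [103, 143, 169] -218 [102, 143, 169] -216 [102, 143, 169] -214 [103, 144, 169] -212 [103, 144, 170] -210 [103, 144, 169] -208 [103, 144, 170] -206 [103, 144, 169] -204 [103, 144, 169] -202 [102, 144, 169] -200 [102, 143, 169] -198 [104, 144, 169] -196 [102, 143, 169] -194 [103, 144, 169] -192 [101, 143, 168] -190 [102, 144, 169] -188 [102, 143, 168] -186 [103, 144, 169] -184 [102, 143, 169] -182 [103, 144, 170] -180 [104, 146, 171] -178 [97, 133, 156] -176 [61, 87, 104] -174 [33, 64, 96] -172 [66, 91, 123] -170 [143, 145, 146] -168 [185, 184, 173] -166 [168, 176, 175] -164 [144, 162, 170] -162 [142, 162, 171] -160 [139, 159, 167] 
482 [164, 168, 164] 484 [164, 168, 164] 486 [163, 1
[... 208 characters left out ...]
508 [107, 150, 176] 510 [105, 147, 174] 512 [103, 145, 170] 514 [101, 141, 166] 516 [99, 138, 163] 518 [97, 136, 160] 520 [97, 136, 160] 522 [101, 141, 166] 524 [106, 149, 175] 526 [108, 151, 179] 528 [107, 150, 177] 530 [107, 149, 175] 532 [106, 148, 175] 534 [105, 147, 173] 536 [105, 147, 174] 538 [104, 146, 172] 540 [100, 140, 166] 542 [98, 137, 161] 544 [96, 135, 158] 546 [96, 134, 158] 548 [101, 141, 166] 550 [105, 147, 174] 552 [106, 149, 176] 554 [105, 148, 175] 556 [105, 148, 174] 558 [105, 146, 173] 560 [105, 147, 173] 562 [104, 146, 171] 564 [83, 118, 140] 566 [49, 82, 113] 568 [41, 85, 129] 570 [45, 85, 128] 572 [63, 78, 98] 574 [85, 85, 82] 576 [120, 122, 118] 578 [158, 163, 159]
```

View pics/rect.png

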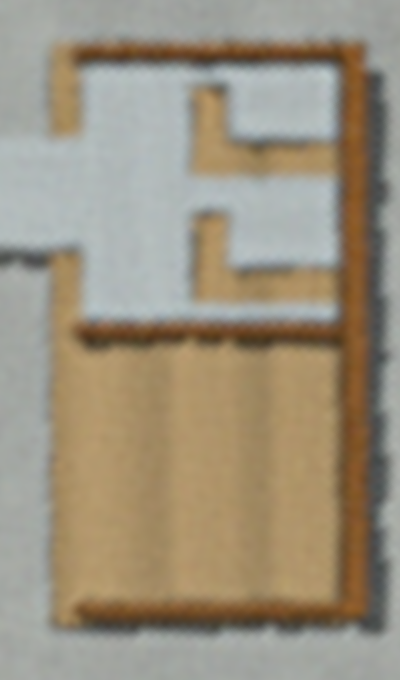

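Rectified, the bay's rails sit at v = -243.5 and -173.2 mm, which puts mid-bay at v ≈ -208.2. The stop face is at u ≈ 565, and the 48.2° yaw fits well.

```bash
cat > tr.py <<'E'
from h import *
A=np.radians(48.2);TX=np.array([np.cos(A),np.sin(A),0]);TY=np.array([-TX[1],TX[0],0])
def P(u,v,z): return TX*u*1e-3+TY*v*1e-3+np.array([0,0,z*1e-3])
def S(n=3,dt=.015):
    o=[]
    for _ in range(n):
        manip.hold(dt);s=manip.sense();f,t=s["force"],s["ft_torque"];o.append([f@TX,f@TY,f[2],t@TX*10,t@TY*10,t[2]*10])
    return np.mean(o,0)
E
python3 - <<'E'
from tr import *
p=manip.sense()["position"].copy();p[2]=.05;manip.move_linear(p,.12)
manip.reach(P(452,-208.2,50),rot(A));print(clk())
manip.move_linear(P(452,-208.2,21),.06)
b=S(5);np.save("b.npy",b);print(np.round(b,2),clk())
for z in np.arange(19,10.4,-1):
    manip.move_linear(P(452,-208.2,z),.012);f=S(2)-b;print(z,np.round(f,1))
    if f[2]>2.5 or abs(f[1])>3: break
print(clk(),manip.sense()["position"])
E
```

```text
41.96
[-0.5   0.01 -0.71 -0.08  0.29  0.09] 42.67
19.0 [ 0.3  0.6 -0.3 -0.1 -0.  -0.2]
18.0 [ 1.   0.2 -0.7  0.3  0.  -0.4]
17.0 [ 0.5  0.2 -0.1 -0.  -0.1 -0.1]
16.0 [ 0.5  0.1 -0.1  0.1  0.2 -0. ]
15.0 [ 0.1  0.1 -0.4 -0.1  0.3  0.2]
14.0 [ 0.6 -0.2  0.1  0.  -0.1 -0.5]
13.0 [ 1.  -0.6  0.2  0.3  0.2 -0.4]
12.0 [ 0.1  0.2 -0.4  0.2  0.2 -0.1]
11.0 [ 0.4 -0.   1.2  0.1  0.1 -0.4]
45.29 [0.45654056 0.19822148 0.01103348]
```

Run:
```python
from tr import *
b=np.load("b.npy");v=-208.2;u=452
im=cams.read_camera("top");cv2.imwrite("pics/t.png",cv2.resize(im[190:310,190:340],None,fx=5,fy=5,interpolation=cv2.INTER_CUBIC)[:,:,::-1])
while u<471:
    u+=1;manip.move_linear(P(u,v,11),.015);f=S(2)-b;print(u,round(v,2),np.round(f,1))
    if f[0]<-2.5 or abs(f[1])>4: break
    if abs(f[1])>1: v+=.08*f[1]
print(clk(),manip.sense()["position"])
```

```text
453 -208.2 [-0.3  0.1  3.2  0.3  1.8 -0.1]
454 -208.2 [-0.6  0.3  3.8  0.9  3.   0.1]
455 -208.2 [-1.1  0.8  4.3  1.6  2.9 -0.2]
456 -208.2 [-1.   0.6  4.4  1.8  3.   0.2]
457 -208.2 [-0.5  0.2  3.4  1.5  3.6 -0.2]
458 -208.2 [-1.5 -0.2  4.3  1.3  3.9 -0.3]
459 -208.2 [-1.7  1.4  4.7  1.   3.7 -0.1]
460 -208.09 [-1.4  0.8  4.5  1.1  3.5  0.2]
461 -208.09 [-1.7  0.8  4.6  1.2  3.7  0.6]
462 -208.09 [-1.9  0.6  4.8  1.5  4.2 -0.2]
463 -208.09 [-2.1  0.9  5.1  1.9  4.3 -0.2]
464 -208.09 [-1.4  0.4  5.9  1.6  4.9 -0.2]
465 -208.09 [-2.3  0.8  5.5  2.   4.7 -0.2]
466 -208.09 [-2.8  1.   5.9  1.6  5.1  0.1]
49.31 [0.46573984 0.20870877 0.01099176]
```

View pics/t.png

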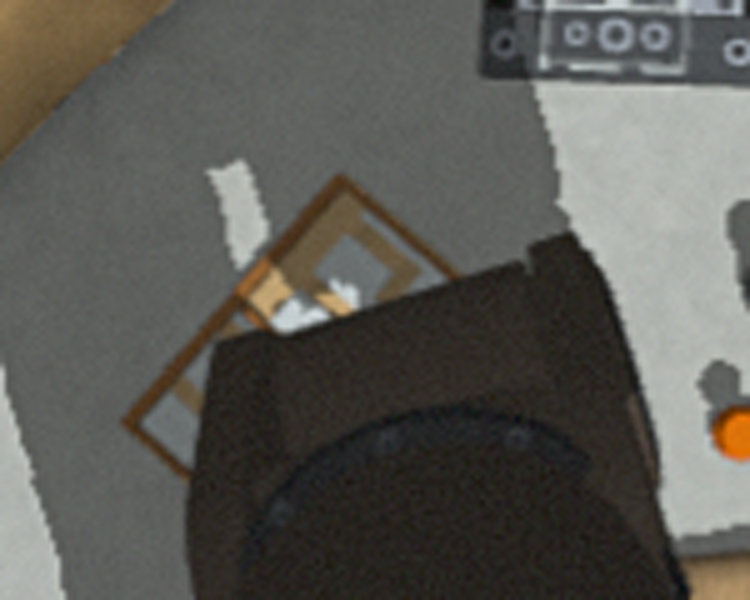

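The plate is inside the rails, nose slightly down on the floor. In the view the leaf shows at crop (350,260) between the rails. I'll release it so it lies flat, then push it home at the tab's round end with the shut fingers.

Run:
```python
from tr import *
v=-208.1
eoat.grip(.45);print(clk())
manip.move_linear(P(466,v,42),.12);manip.move_linear(P(414,v,42),.15)
eoat.grip(0.0,20);manip.move_linear(P(414,v,14),.08)
b=S(5);print(np.round(b,2),clk())
cv2.imwrite("pics/r.png",cv2.resize(cams.read_camera("top")[190:310,190:340],None,fx=5,fy=5,interpolation=cv2.INTER_CUBIC)[:,:,::-1])
u=414
while u<436:
    u+=.8;manip.move_linear(P(u,v,14),.012);f=S(2,.01)-b;print(round(u,1),np.round(f[:3],1),end=" ")
    if f[0]<-4 or abs(f[1])>4: break
    if clk()>64: break
print(clk(),manip.sense()["position"]@TX)
```

```text
49.58
[ 0.14 -0.23  0.56 -0.07  0.05  0.15] 51.52
414.8 [ 0.1  0.6 -1. ] 415.6 [ 0.2 -0.  -1. ] 416.4 [-0.3  0.4 -0.7] 417.2 [ 0.5 -0.  -0.1] 418.0 [-0.1  0.6 -0.8] 418.8 [ 0.1  0.2 -0.2] 419.6 [-0.3  0.4  0.3] 420.4 [ 0.2  0.7 -0.9] 421.2 [-0.7  0.3 -0.7] 422.0 [-0.1  0.3 -0.4] 422.8 [-0.1 -0.3 -0.9] 423.6 [ 0.1  0.  -0.5] 424.4 [-0.4  0.5 -0.8] 425.2 [-0.5  0.  -0.9] 426.0 [-0.5  0.3 -1.2] 426.8 [ 0.   0.7 -0. ] 427.6 [ 0.4  0.9 -0.5] 428.4 [ 0.3  0.4 -0.4] 429.2 [-1.5  1.  -0.3] 430.0 [-5.2  1.1  0.9] 56.91 0.4292990861650024
```

View pics/r.png

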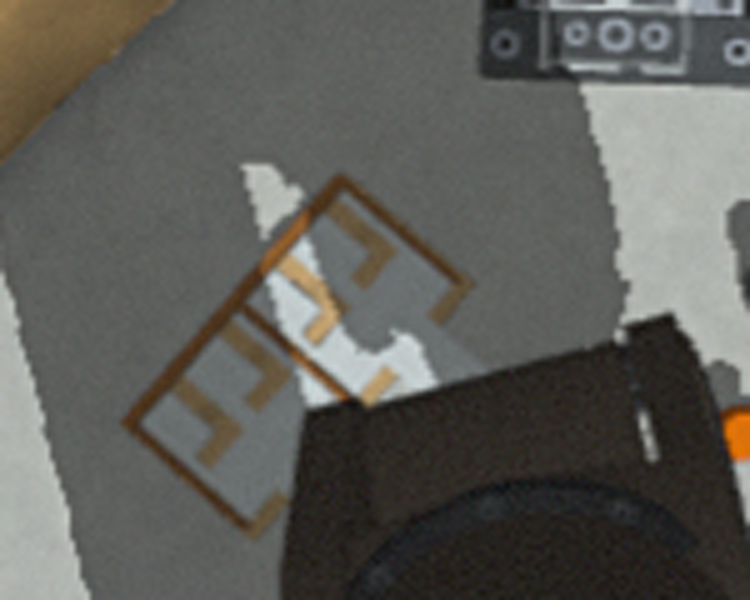

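The leaf lies flat against the stop between the rails (crop 370,270), and the push ended firmly at 5 N. I'll back off and check.

Run:
```python
from tr import *
manip.move_linear(P(418,-208.1,14),.05);manip.move_linear(P(418,-208.1,120),.2)
manip.move_joints([-1.0,.2,1.4,0,1.5,0]) if False else manip.reach([.3,-.4,.25],rot(.3))
im=cams.read_camera("top");print(clk())
cv2.imwrite("pics/f.png",cv2.resize(im[140:310,200:370],None,fx=3.5,fy=3.5,interpolation=cv2.INTER_CUBIC)[:,:,::-1])
```

```text
60.19
```

View pics/f.png

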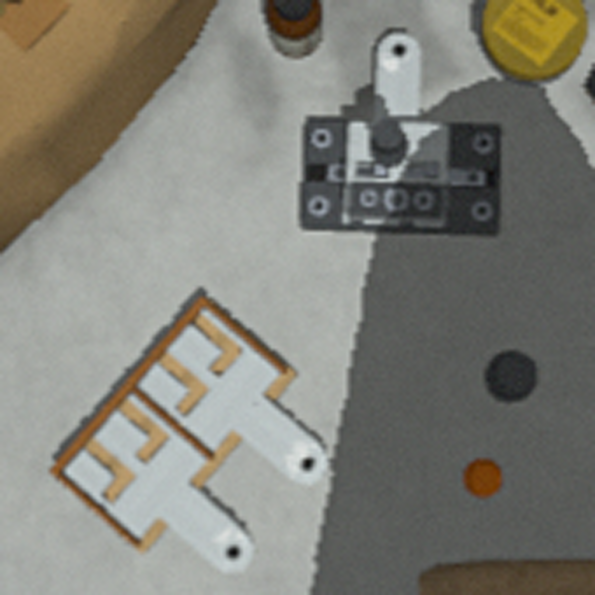

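The plate lies home in the bay (crop 235,400), matching the spare plate. The anvil is level on the stand with the setter standing at (388,140), and nothing is touched. I'm handing in.

```bash
python3 -c "
from h import *
print(job.close_job(),clk())"
```

```text
the job is handed in; nothing more can be done
the job is handed in; nothing more can be done
```

The job is handed in. The bottom plate was unhooked at about 7 mm of shift and drawn out, then laid in the empty bay and pushed home to a 5 N touch on the stop. In the last picture (60 s on the clock) the anvil looks level and the setter is standing; the judge's verdict was not shown.

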